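Pack up the bench grinder's short foot

ROBOT

A 6-joint arm with a two-finger parallel gripper is mounted at the origin on a cart in front of the work surface, level with it; the furniture and walls round the work are solid. World frame = base frame: x ahead of the robot, y to its left, z up, the work surface at z = 0. Lengths are in m, angles in rad, forces in N, time in s.
With the tool pointing down it reaches from about 0.325 to 0.9 m from the base axis. Payload 6.1 kg.
Tool frame: the origin (TCP) lies on the centre line of the jaws, within the pads' length; the fingertips stand 8 mm ahead of it and the grasp point (between the pads) lies 11 mm behind it; z points along the fingers, y is the line along which they close (so a half turn about z gives the same grasp; the last joint's range is limited). The gripper opens to 87 mm and grips with 3 to 60 N. Pads are 19 mm wide; open, the fingers measure 117 mm over their backs; the gripper's body (75 mm by 190 mm) begins 51 mm behind the grasp point.
Start: joints at [-1.371, 0.22, 1.526, -0, 1.395, -0.126], TCP at [0.2, -0.592, 0.231] pointing down, gripper open.
Joint ranges: [-2.98, 2.98], [-0.91, 2.08], [0.09, 2.57], [-1.24, 4.39], [0.2, 2.65], [-2.68, 2.68]. Speed limits (rad/s): [2.57, 2.57, 3.01, 3.14, 3.14, 3.14].

INTERFACE

Orientations are given as [roll, pitch, yaw] about the fixed x, y, z axes, in that order (R = Rz(yaw) Ry(pitch) Rx(roll)).
In Python, from rig import env gives the robot as it stands.
- The arm moves only by the tool arm_command, never from a script. Its argument "targets" is a list of rows, each an object with "jaw": the opening, from 0 (shut) to 1 (fully open); "travel": the shift along the tool's x, y, z in units of 50 mm (1.0 is 50 mm), a list of three; "spin": the turn about the tool's z in units of 10 degrees (1.0 is 10 degrees). In form: [{"jaw": jaw, "travel": [tx, ty, tz], "spin": spin}, ...]. A call has 1 to 20 rows; each row shifts and turns the commanded pose from where the row before left it, along the tool's axes as they then stand; what a row does not reach is not made up. A row lasts 1/8 s, in which the tool goes at most 62.5 mm and 10.7 degrees, less where a joint would pass 70% of its speed; a pose out of reach is approached as far as the arm can. A call is refused whole if a number of a shift passes 1 or a number of a turn 1, either way. A call with a gripper value outside its range is refused whole. The fingers move at their own pace and stop on an object; the grip force is fixed at half the most. Time passes only in rows, so rows that do not move let the fingers close. It gives the time, the measured TCP pose, the force, the opening and the grip force at its end, in the units of the state.
- env.read_state(): the state, without advancing time (a new reading comes with each control period).
- env.capture(name): name is "scene" or "side" or "wrist"; returns the picture (480x640x3 uint8, red, green, blue); there is no depth.
- env.camera_params(name): a dict with "intrinsics" (3x3 intrinsics, pixels), "pose" (4x4, takes a point from camera to world coordinates). Camera axes: x right, y down, z forward; pixel columns grow to the right and rows downward; lengths in m; the calibration is good to about 2 mm. A picture is of the moment at which its call begins: read the wrist's pose just before it. camera_params takes no time and is no camera call; for the wrist camera it gives the pose at the moment of the call.
- env.sign_off(): hands the job in; it is judged then, once.
Trained networks look in the newest picture that a camera, given by its name, has taken for a name from the list of things; names that differ only in an ending like _2 or _b are one class to them, and where a whole thing is asked for, a point or a joint stands for the part that bears it (a point fixed in the world has none). Each returns a list of dicts, best first, with "score" (0 to 1); they miss things now and then, are a little off and sometimes report something else, mostly with a low value. They report only what shows in the picture. A call takes as long as a camera call.
- env.spot_in(camera, query): "extent" ([left, top, width, height] in pixels, round what is visible of it).
- env.silhouettes(camera, query): "pixels" (480x640 bool, what is visible of it) and "extent" ([left, top, width, height] in pixels, round what is visible of it).
- env.mark_of(camera, query): "pixel" ([column, row] in pixels: a listed point, or the origin of a listed thing).
The state is a dict: "t": time; "joints": joint angles; "joint_velocities": joint speeds; "joint_torque": joint torques, N m; "tool_pos": TCP position; "orientation": TCP orientation; "contact_force": force on the tool from outside, world axes, zero at the start; "torque": the same for the moment, N m; "grip_width": finger opening in m; "grip_force": force on a finger pad.
Only numpy, scipy, OpenCV 4.12 (cv2) and the standard library are available. Lean on these libraries where they do the work, as an engineer would, in place of code of your own. Each camera call takes 0.05 s, during which the arm holds its last target. There are 200 camera calls.

TASK

The bench grinder rocks because the rubber foot at its front left corner is lost and only a short steel stub hangs there. Slide the two thin blue packers under that stub one after the other, the first flat on the bench and the second flat on top of it, so that the stub stands well over both and the grinder can no longer rock. Do not shove or tip the grinder, and leave the thick orange packer alone.

Things in the scene. Friction and masses are not known exactly. Their poses are not given: they have to be found in the camera images.
- short_foot (a point): Steel stub (30 mm round) at the front left of the green bench grinder (3.5 kg, loose, level on three rubber feet). Point: centre of underside, 22.5 mm above the bench, 2.5 mm more than two blue packers. x: from the grinder's front to its back, the way to slide packers in; y left; z up. Base plate, z 36 to 50 mm, overhangs 23 mm in front and at the left; wheels (to z 190 mm) begin 35 mm behind.
- blue1_mid (a point): One of two identical, interchangeable flat blue plastic packers, 110 x 40 x 10 mm (length, width, thickness), 50 g, lying flat on the bench. Point: its centre, 5 mm above its underside. x along the length (both ends alike), y across the width, z up. Can be pinched across its 40 mm width near an end.
- blue2_mid (a point): The other of two identical, interchangeable flat blue plastic packers, 110 x 40 x 10 mm (length, width, thickness), 50 g, lying flat on the bench. Point: its centre, 5 mm above its underside. x along the length (both ends alike), y across the width, z up. Can be pinched across its 40 mm width near an end.
- orange_mid (a point): A bystander: a thick orange plastic packer, 110 x 40 x 30 mm, too thick for the gap. This point is its centre, 15 mm above its underside; x along its length.

How it is judged:
By the outcome, as a careful person would: the job done as asked, in the order asked, and still so for the second after the job is handed in, with the robot touching nothing.
It also fails if it takes over 64 s, if anything falls off the work surface, if the arm or the gripper's body presses on something with over 40 N, if the wrist force passes 120 N, or if a joint passes its speed limit or range.

## Working session

There is one attempt and no reset: what is moved stays moved. The work goes in short steps, Python scripts to look and compute and a tool call to move; the robot and the scene stay as the last step left them, time stands still between calls to the robot, and variables do not carry over. Pictures are saved under pics/ and viewed, at most 10 in all, crops included, and the job is handed in when it is done.

Besides the shell and the picture viewer there is one more tool, called after "Call:" as a command line: name --argument value ..., lists and objects as JSON in quotes. arm_command: Moves the arm, as the interface text tells. Its arguments: {"type":"object","properties":{"targets":{"type":"array"}},"required":["targets"]}

```bash
mkdir -p pics; cat > h.py <<'E'
import numpy as np,cv2
from rig import env
def ray(cam,px):
    p=env.camera_params(cam);K=np.array(p["intrinsics"]);T=np.array(p["pose"])
    d=T[:3,:3]@np.linalg.solve(K,[px[0],px[1],1.]);return T[:3,3],d
def onz(cam,px,z):
    o,d=ray(cam,px);return o+d*(z-o[2])/d[2]
def proj(cam,P):
    p=env.camera_params(cam);K=np.array(p["intrinsics"]);T=np.linalg.inv(np.array(p["pose"]))
    q=K@(T[:3,:3]@np.array(P)+T[:3,3]);return q[:2]/q[2]
def rect(cam,m,z):
    c=max(cv2.findContours(m.astype(np.uint8),cv2.RETR_EXTERNAL,cv2.CHAIN_APPROX_NONE)[0],key=cv2.contourArea)
    P=np.array([onz(cam,q[0],z)[:2] for q in c],np.float32)
    r=cv2.minAreaRect(P*1000);return r
E
python3 - <<'E'
from h import *
ims=[]
for c in("scene","side"):
    im=env.capture(c);ims.append(im)
    cv2.imwrite(f"pics/{c}0.png",im[:,:,::-1])
    for q,z in(("short_foot",.0225),("blue1_mid",.005),("blue2_mid",.005),("orange_mid",.015)):
        for d in env.mark_of(c,q)[:3]: print(c,q,round(d["score"],2),np.round(d["pixel"]),onz(c,d["pixel"],z).round(3))
    for q,z in(("blue1_mid",.01),("orange_mid",.03)):
        for d in env.silhouettes(c,q)[:3]: print(c,q,round(d["score"],2),d["extent"],rect(c,d["pixels"],z))
    print(np.array(env.camera_params(c)["pose"]).round(2))
print(env.read_state())
E
```

```text
scene short_foot 0.63 [270. 277.] [0.624 0.111 0.022]
scene blue1_mid 0.71 [357. 202.] [ 0.599 -0.278  0.005]
scene blue2_mid 0.72 [380. 236.] [ 0.483 -0.177  0.005]
scene orange_mid 0.92 [266. 364.] [0.494 0.313 0.015]
scene blue1_mid 0.83 [335.9, 196.2, 43.2, 12.9] ((596.0300903320312, -279.9717712402344), (109.78370666503906, 57.64065933227539), 12.985443115234375)
scene orange_mid 0.78 [238.8, 338.8, 56.6, 52.1] ((491.2724304199219, 317.2142639160156), (55.99421310424805, 124.67308044433594), 76.9737548828125)
[[-0.86 -0.35  0.38  0.09]
 [-0.52  0.56 -0.65  0.85]
 [ 0.02 -0.75 -0.66  0.89]
 [ 0.    0.    0.    1.  ]]
side short_foot 0.7 [363. 221.] [0.619 0.11  0.022]
side short_foot 0.51 [269. 292.] [ 0.48  -0.185  0.022]
side blue1_mid 0.59 [312. 340.] [ 0.596 -0.281  0.005]
side orange_mid 0.68 [333. 175.] [0.499 0.32  0.015]
side blue1_mid 0.57 [283.1, 330.9, 61.0, 24.1] ((600.0792236328125, -290.923583984375), (109.85353088378906, 47.12653350830078), 13.089522361755371)
side orange_mid 0.82 [314.7, 165.7, 40.0, 26.5] ((503.2501220703125, 282.69342041015625), (81.571083068847
[... 172 characters left out ...]
: array([-1.37109486e+00,  2.20383572e-01,  1.52644966e+00, -1.69937901e-05,
        1.39469919e+00, -1.26088212e-01]), 'joint_velocities': array([ 1.59680588e-03,  3.92468451e-04, -2.66818375e-03,  6.24446508e-05,
       -6.71883570e-04,  1.55505156e-03]), 'joint_torque': array([ 5.97660801e-04, -4.94401360e+01, -3.87622976e+01,  7.00465310e-02,
        4.67284466e-02, -3.51190283e-05]), 'tool_pos': array([ 0.20003716, -0.59214193,  0.23057451]), 'orientation': array([3.14153500e+00, 2.41730743e-05, 3.25792655e-01]), 'contact_force': array([ 0.31886085,  0.02195408, -0.39992214]), 'torque': array([-0.00086824, -0.00990684, -0.05086251]), 'grip_force': 0.0, 'grip_width': 0.08711652790107204}
```

View pics/scene0.png

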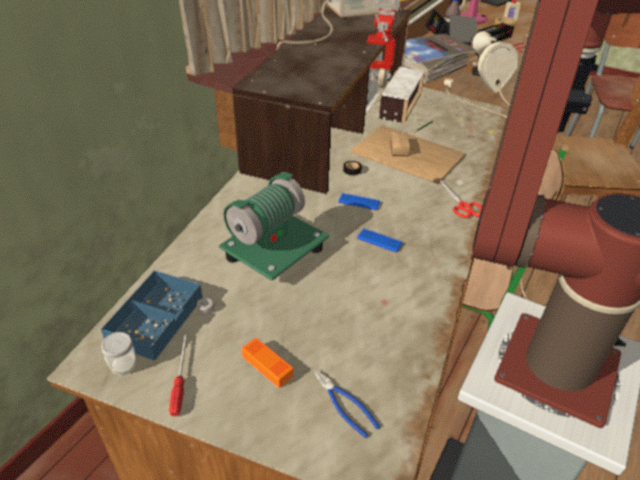

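View pics/side0.png

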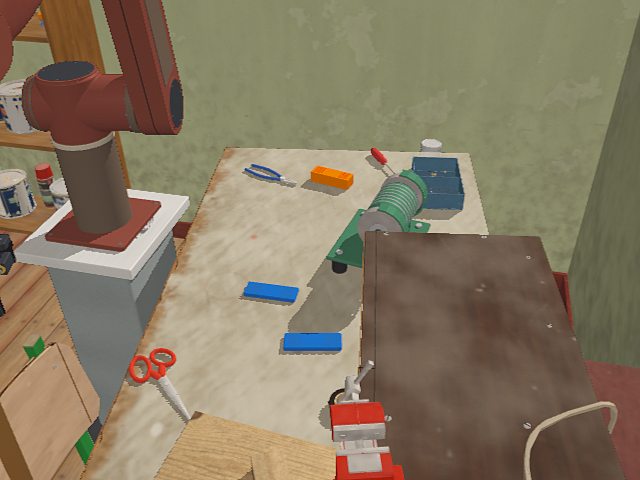

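The scene picture shows the grinder plate with its near corner at about (275,275), the right corner at (327,236) and the left at (222,241). The bare stub is under the near corner (~270,277). The blue packers are at (358,202) and (380,240), orange at (267,363). The side picture agrees: blues at (271,292) and (312,342), plate front-right foot at (340,267).

```bash
python3 - <<'E'
from h import *
for p in((275,275),(327,236),(222,241)): print(onz("scene",p,.043).round(3))
for p in((328,262),(367,207)): print(onz("side",p,.043).round(3))
env.capture("scene");env.capture("side")
for c in("scene","side"):
    for q in ("blue1_mid","blue2_mid"):
        for d in env.silhouettes(c,q)[:3]: print(c,q,round(d["score"],2),d["extent"],rect(c,d["pixels"],.006))
T=np.array(env.camera_params("wrist")["pose"]);s=env.read_state()
from scipy.spatial.transform import Rotation as R
Rt=R.from_euler('xyz',s["orientation"]).as_matrix()
print("cam in tool",(Rt.T@(T[:3,3]-s["tool_pos"])).round(3),(Rt.T@T[:3,:3]).round(2),env.camera_params("wrist")["intrinsics"])
E
```

```text
[0.605 0.116 0.043]
[ 0.575 -0.066  0.043]
[0.779 0.085 0.043]
[ 0.581 -0.088  0.043]
[0.622 0.141 0.043]
scene blue1_mid 0.67 [337.7, 194.2, 41.9, 13.9] ((598.3750610351562, -282.25372314453125), (111.60254669189453, 54.014827728271484), 12.97354793548584)
scene blue1_mid 0.48 [217.1, 173.4, 114.6, 105.4] ((759.69873046875, -67.85324096679688), (269.4547119140625, 420.9217834472656), 49.72355270385742)
scene blue2_mid 0.95 [358.9, 225.9, 45.8, 25.3] ((477.58209228515625, -161.3753662109375), (115.2348861694336, 51.60295486450195), 1.920517086982727)
scene blue2_mid 0.42 [336.7, 193.1, 42.1, 17.4] ((597.9041748046875, -283.14251708984375), (110.41779327392578, 50.009761810302734), 13.311544418334961)
side blue1_mid 0.59 [280.8, 328.6, 63.1, 23.8] ((597.7891235351562, -286.0623474121094), (108.83392333984375, 44.826019287109375), 13.089533805847168)
side blue2_mid 0.87 [244.2, 280.9, 54.2, 23.8] ((478.1510009765625, -164.65817260742188), (110.1585922241211, 49.03738784790039), 1.4460123777389526)
cam in tool [ 0.079 -0.001 -0.154] [[ 0.   -0.96 -0.29]
 [ 1.   -0.    0.  ]
 [-0.   -0.29  0.96]] [[356.21510803   0.         314.34540052]
 [  0.         356.21510803 232.96769317]
 [  0.           0.           1.        ]]
```

Call:
arm_command --targets '[{"jaw":1,"travel":[0.8,-0.74,0.18],"spin":0},{"jaw":1,"travel":[0.8,-0.74,0.18],"spin":0},{"jaw":1,"travel":[0.8,-0.74,0.18],"spin":0},{"jaw":1,"travel":[0.8,-0.74,0.18],"spin":0},{"jaw":1,"travel":[0.8,-0.74,0.18],"spin":0},{"jaw":1,"travel":[0.8,-0.74,0.18],"spin":0},{"jaw":1,"travel":[0.8,-0.74,0.18],"spin":0},{"jaw":1,"travel":[0.8,-0.74,0.18],"spin":0},{"jaw":1,"travel":[0.8,-0.74,0.18],"spin":0}]'

```text
t: 2.12
tool_pos: [0.4353, -0.1599, 0.1497]
orientation: [3.141, -0.001, 0.326]
contact_force: [0.5, -0.5, 0.5]
grip_width: 0.0871
grip_force: 0.0
```

Call:
arm_command --targets '[{"jaw":1,"travel":[0,0,0],"spin":-1},{"jaw":1,"travel":[0,0,0],"spin":-1},{"jaw":1,"travel":[0,0,0],"spin":-1},{"jaw":1,"travel":[0,0,0],"spin":-1},{"jaw":1,"travel":[0,0,0],"spin":-1},{"jaw":1,"travel":[0,0,0],"spin":-1},{"jaw":1,"travel":[0,0,0],"spin":-1},{"jaw":1,"travel":[0,0,0],"spin":-1},{"jaw":1,"travel":[0,0,0],"spin":-1},{"jaw":1,"travel":[0,0,0],"spin":-1},{"jaw":1,"travel":[0,0,0],"spin":-1},{"jaw":1,"travel":[0,0,0],"spin":-1},{"jaw":1,"travel":[0,0,0],"spin":-1},{"jaw":1,"travel":[0,0,0],"spin":-1},{"jaw":1,"travel":[0,0,0],"spin":-1},{"jaw":1,"travel":[0,0,0],"spin":-1},{"jaw":1,"travel":[0,0,0],"spin":-0.3},{"jaw":1,"travel":[0,0,0],"spin":0}]'

```text
t: 4.38
tool_pos: [0.4346, -0.1615, 0.1497]
orientation: [-3.141, 0.0, -3.113]
contact_force: [0.3, -0.3, 0.4]
grip_width: 0.087
grip_force: 0.0
```

```bash
cat >> h.py <<'E'
from scipy.spatial.transform import Rotation as R
def st():
    s=env.read_state();print("t",round(s["t"],2),"p",s["tool_pos"].round(4),"yaw",np.degrees(s["orientation"][2]).round(2),"F",s["contact_force"].round(1),"w",round(s["grip_width"],4));return s
def togo(p,yaw):
    s=st();M=R.from_euler('xyz',s["orientation"]).as_matrix()
    print("travel units",(M.T@(np.array(p)-s["tool_pos"])/.05).round(2),"spin",round(-((yaw-np.degrees(s["orientation"][2])+180)%360-180)/10,2))
def pack(z=.01):
    for q in("blue1_mid","blue2_mid"):
        for d in env.silhouettes("wrist",q)[:3]:
            m=d["pixels"];print(q,round(d["score"],2),d["extent"],rect("wrist",m,z))
E
python3 - <<'E'
from h import *
st();im=env.capture("wrist");cv2.imwrite("pics/w1.png",im[:,:,::-1]);pack()
hsv=cv2.cvtColor(im,cv2.COLOR_RGB2HSV);m=cv2.inRange(hsv,(100,150,60),(125,255,255));print("hsv",rect("wrist",m,.01))
E
```

```text
t 4.38 p [ 0.4346 -0.1615  0.1497] yaw -178.37 F [ 0.3 -0.3  0.4] w 0.087
blue1_mid 0.75 [174.6, 365.0, 41.1, 37.2] ((600.423095703125, -275.49530029296875), (39.92446517944336, 39.19548797607422), 1.672194242477417)
blue2_mid 0.93 [288.6, 204.5, 43.8, 111.4] ((472.4248352050781, -163.17507934570312), (103.11514282226562, 39.50717544555664), 1.8880375623703003)
hsv ((473.3771057128906, -163.25816345214844), (103.2589340209961, 38.77386474609375), 1.8209389448165894)
```

View pics/w1.png

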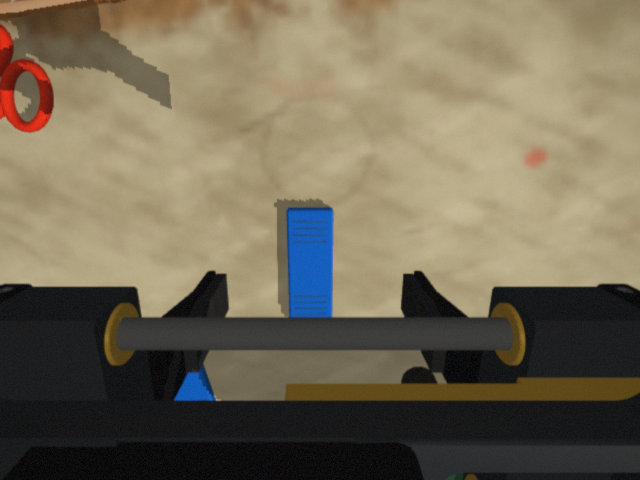

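The wrist picture shows a blue packer at columns 288–332, near end at row 207, midway between the open jaws.

Call:
arm_command --targets '[{"jaw":1,"travel":[0.04,-0.03,0.9],"spin":0},{"jaw":1,"travel":[0,0,0.9],"spin":0},{"jaw":1,"travel":[0,0,0.6],"spin":0},{"jaw":1,"travel":[0,0,0.38],"spin":0},{"jaw":1,"travel":[0,0,0],"spin":0},{"jaw":0.3,"travel":[0,0,0],"spin":0},{"jaw":0.3,"travel":[0,0,0],"spin":0},{"jaw":0.3,"travel":[0,0,0],"spin":0},{"jaw":0.3,"travel":[0,0,0],"spin":0},{"jaw":0.3,"travel":[0,0,0],"spin":0}]'

```text
t: 5.78
tool_pos: [0.4326, -0.163, 0.0106]
orientation: [-3.141, 0.0, -3.113]
contact_force: [0.6, 0.7, 1.2]
grip_width: 0.045
grip_force: 0.1
```

Call:
arm_command --targets '[{"jaw":0.2,"travel":[0,0,0],"spin":0},{"jaw":0.2,"travel":[0,0,0],"spin":0},{"jaw":0.2,"travel":[0,0,-0.2],"spin":0},{"jaw":0.2,"travel":[0,0,-0.8],"spin":0},{"jaw":0.2,"travel":[0,0,-0.95],"spin":0},{"jaw":0.2,"travel":[0,0,-0.95],"spin":0},{"jaw":0.2,"travel":[0,0,-0.95],"spin":0},{"jaw":0.2,"travel":[0,0,-0.95],"spin":0},{"jaw":0.2,"travel":[-0.35,0.87,0],"spin":0},{"jaw":0.2,"travel":[-0.35,0.87,0],"spin":0},{"jaw":0.2,"travel":[-0.35,0.87,0],"spin":0},{"jaw":0.2,"travel":[-0.35,0.87,0],"spin":0},{"jaw":0.2,"travel":[-0.35,0.87,0],"spin":0},{"jaw":0.2,"travel":[-0.35,0.87,0],"spin":0},{"jaw":0.2,"travel":[0,0,0],"spin":0.6},{"jaw":0.2,"travel":[0,0,0],"spin":0.56},{"jaw":0.2,"travel":[0,0,0],"spin":0}]'

```text
t: 7.9
tool_pos: [0.5297, 0.1012, 0.2509]
orientation: [3.142, -0.0, 2.97]
contact_force: [-0.6, 0.0, -0.5]
grip_width: 0.0399
grip_force: 29.9
```

```bash
python3 - <<'E'
from h import *
st();im=env.capture("wrist")
for d in env.mark_of("wrist","short_foot")[:2]: print(d,onz("wrist",d["pixel"],.0225))
s=env.capture("scene")
for d in env.mark_of("scene","short_foot")[:2]: print(d,onz("scene",d["pixel"],.0225))
a=cv2.resize(s[170:290,210:340],(780,720),interpolation=cv2.INTER_CUBIC)
out=np.zeros((480,800,3),np.uint8);out[:,:400]=0
out=np.hstack([cv2.resize(im,(400,300)),cv2.resize(a[120:],(390,300))])
cv2.imwrite("pics/w2.png",im[:,:,::-1])
cv2.imwrite("pics/s2.png",cv2.resize(s[190:290,210:340],(780,600),interpolation=cv2.INTER_CUBIC)[:,:,::-1])
E
```

```text
t 7.9 p [0.5297 0.1012 0.2509] yaw 170.14 F [-0.6  0.  -0.5] w 0.0399
{'pixel': [331.8, 279.9], 'score': 0.85} [0.62474918 0.10611814 0.0225    ]
{'pixel': [267.0, 276.2], 'score': 0.94} [0.63080919 0.111252   0.0225    ]
```

View pics/w2.png

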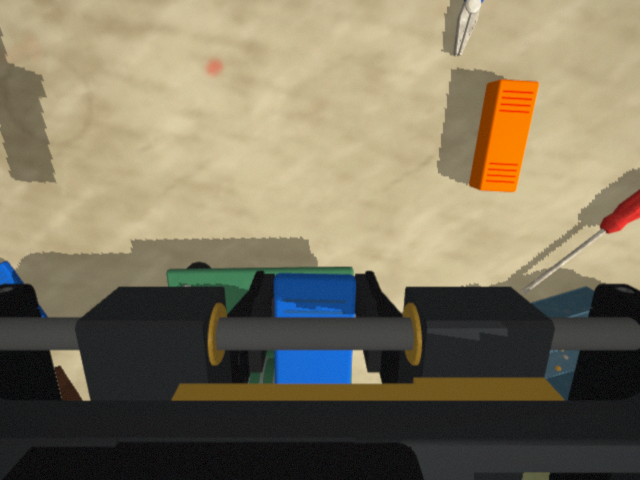

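View pics/s2.png

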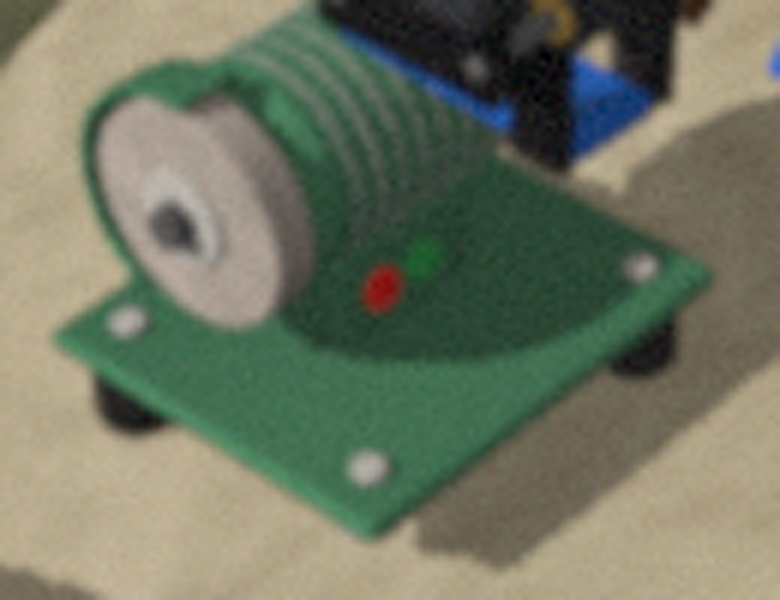

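The wrist picture shows the plate's front edge along row ~269, from column 167 to the corner at (353,268). The scene crop shows screw heads above the feet, front-left at crop (368,467), with no foot below it; front-right (641,266), rear-left (127,321).

```bash
python3 - <<'E'
from h import *
f=lambda x,y:onz("scene",(210+(x+.5)/6-.5,190+(y+.5)/6-.5),.0515)
S,Rr,B=f(368,467),f(641,266),f(127,321)
print(S,Rr,B)
for v in(S-Rr,): print(np.degrees(np.arctan2(-v[0],v[1])))
v=B-S;print(np.degrees(np.arctan2(v[1],v[0])))
print("corner scene",onz("scene",(210+370/6,190+527/6),.05))
a,b=onz("wrist",(353,268),.05),onz("wrist",(167,270),.05)
v=a-b;print(a,b,np.degrees(np.arctan2(-v[0],v[1])))
env.capture("side")
for p in(S,Rr,B,a): print(proj("side",p),proj("wrist",p))
E
```

```text
[0.62141072 0.10753784 0.0515    ] [ 0.59574738 -0.05014631  0.0515    ] [0.74958988 0.087635   0.0515    ]
-9.243930189736274
-8.826039384280746
corner scene [0.60181268 0.13347304 0.05      ]
[0.60256493 0.13117792 0.05      ] [ 0.57071658 -0.06585323  0.05      ] -9.181937844789841
[364.11224951 211.37208308] [334.0483636  287.90201972]
[338.61131407 249.21791474] [187.04974891 289.34486979]
[418.10923313 222.87102448] [334.34307274 387.53709008]
[358.13330505 205.61974956] [353.03757065 267.9947561 ]
```

Call:
arm_command --targets '[{"jaw":0.2,"travel":[0.6,0.19,0],"spin":0},{"jaw":0.2,"travel":[0.59,0.19,0],"spin":0},{"jaw":0.2,"travel":[0,0,0.9],"spin":-0.08},{"jaw":0.2,"travel":[0,0,0.9],"spin":0},{"jaw":0.2,"travel":[0,0,0.9],"spin":0},{"jaw":0.2,"travel":[0,0,0.9],"spin":0},{"jaw":0.2,"travel":[0,0,0.6],"spin":0},{"jaw":0.2,"travel":[0,0,0.4],"spin":0},{"jaw":0.2,"travel":[0,0,0.18],"spin":0},{"jaw":0.2,"travel":[0,0,0],"spin":0}]'

```text
t: 9.4
tool_pos: [0.4748, 0.1299, 0.0116]
orientation: [3.142, -0.0, 2.982]
contact_force: [0.1, -0.2, -0.5]
grip_width: 0.04
grip_force: 29.9
```

```bash
python3 - <<'E'
from h import *
togo((.5635,.1161,.0115),170.9)
im=env.capture("wrist");env.capture("scene")
for d in env.mark_of("scene","short_foot")[:1]: print(onz("scene",d["pixel"],.0225))
cv2.imwrite("pics/w3.png",im[:,:,::-1])
E
```

```text
t 9.4 p [0.4748 0.1299 0.0116] yaw 170.87 F [ 0.1 -0.2 -0.5] w 0.04
travel units [-1.8   0.01  0.  ] spin -0.0
[0.62857732 0.11649955 0.0225    ]
```

View pics/w3.png

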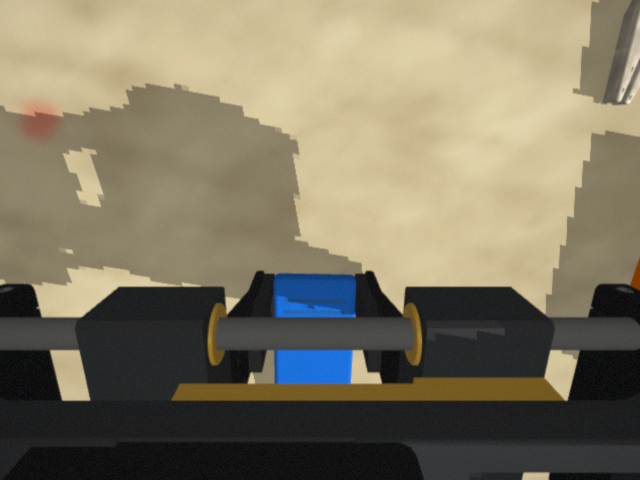

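The packer (columns 275–355) sits square between the pads, so I insert it.

Call:
arm_command --targets '[{"jaw":0.2,"travel":[-0.3,0,0],"spin":0},{"jaw":0.2,"travel":[-0.3,0,0],"spin":0},{"jaw":0.2,"travel":[-0.3,0,0],"spin":0},{"jaw":0.2,"travel":[-0.3,0,0],"spin":0},{"jaw":0.2,"travel":[-0.3,0,0],"spin":0},{"jaw":0.2,"travel":[-0.3,0.01,0],"spin":0},{"jaw":0.2,"travel":[0,0,0.02],"spin":0},{"jaw":0.2,"travel":[0,0,0],"spin":0}]'

```text
t: 10.55
tool_pos: [0.5633, 0.1161, 0.0103]
orientation: [-3.141, -0.0, 2.982]
contact_force: [0.3, -0.3, -0.7]
grip_width: 0.0396
grip_force: 29.9
```

Call:
arm_command --targets '[{"jaw":0.8,"travel":[0,0,0],"spin":0},{"jaw":0.8,"travel":[0,0,0],"spin":0},{"jaw":0.8,"travel":[0,0,0],"spin":0},{"jaw":0.8,"travel":[0.4,0,0],"spin":0},{"jaw":0.8,"travel":[0.6,0,0],"spin":0},{"jaw":0.8,"travel":[0.6,0,0],"spin":0},{"jaw":1,"travel":[0,0,-0.9],"spin":0},{"jaw":1,"travel":[0,0,-0.95],"spin":0},{"jaw":1,"travel":[0,0,-0.95],"spin":0}]'

```text
t: 11.68
tool_pos: [0.4842, 0.1289, 0.1521]
orientation: [3.142, 0.0, 2.982]
contact_force: [0.4, 0.3, 0.1]
grip_width: 0.0859
grip_force: 0.0
```

```bash
python3 - <<'E'
from h import *
im=env.capture("wrist");pack(.01)
hsv=cv2.cvtColor(im,cv2.COLOR_RGB2HSV);m=cv2.inRange(hsv,(100,150,60),(125,255,255));print("hsv",rect("wrist",m,.01))
togo((.553,-.295,.15),193)
for p in((328,190),(236,175)):print(onz("scene",p,0))
E
```

```text
blue2_mid 0.73 [293.0, 290.9, 41.3, 68.9] ((566.631103515625, 117.74557495117188), (40.1317253112793, 24.880908966064453), 80.85859680175781)
hsv ((569.1817626953125, 117.44325256347656), (38.571044921875, 21.869905471801758), 80.85831451416016)
t 11.82 p [0.4869 0.1292 0.154 ] yaw 170.88 F [-0.2 -0.  -0.7] w 0.0864
travel units [-2.65 -8.17  0.08] spin -2.21
[ 0.70029001 -0.2933232   0.        ]
[ 0.9667066  -0.21512457  0.        ]
```

```bash
python3 - <<'E'
from h import *
im=env.capture("wrist");s=env.capture("scene")
a=cv2.resize(im[260:400,220:420],(800,560),interpolation=cv2.INTER_CUBIC)
b=cv2.resize(s[235:285,235:315],(800,500),interpolation=cv2.INTER_CUBIC)
cv2.imwrite("pics/c4.png",np.hstack([cv2.resize(a,(400,280)),cv2.resize(b,(400,280))])[:,:,::-1])
hsv=cv2.cvtColor(s,cv2.COLOR_RGB2HSV);m=cv2.inRange(hsv[235:300,235:315],(100,150,60),(125,255,255))
full=np.zeros(s.shape[:2],np.uint8);full[235:300,235:315]=m
print("scene",rect("scene",full,.01))
E
```

```text
scene ((604.94482421875, 112.19215393066406), (40.36457824707031, 108.58372497558594), 81.03742980957031)
```

View pics/c4.png

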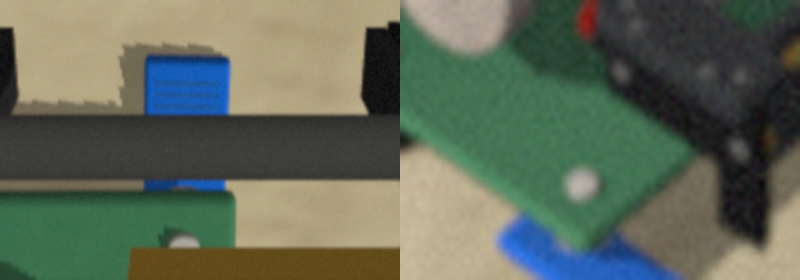

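The crop shows the packer under the plate corner: left half packer columns 146–228, plate corner (235,192), screw head (184,243).

```bash
python3 - <<'E'
from h import *
st()
f=lambda x,y,z:onz("wrist",(220+x/2-.25,260+y/2-.25),z)
u=np.array([np.cos(np.radians(-9.1)),np.sin(np.radians(-9.1))]);n=np.array([-u[1],u[0]])
sc=f(184,243,.0515);co=f(235.5,192,.05);pk=f(187,58,.01)
print(sc,co,pk)
print("lateral screw-pack",(sc-pk)[:2]@n,"corner-pack",(co-pk)[:2]@n,"(23 expected)","along",(sc-pk)[:2]@u)
E
```

```text
t 11.93 p [0.4841 0.1288 0.1501] yaw 170.87 F [ 0.3 -0.6 -0.6] w 0.0871
[0.6098276  0.10754042 0.0515    ] [0.58950067 0.13249258 0.05      ] [0.54504368 0.11911337 0.01      ]
lateral screw-pack -0.0011811962571836136 corner-pack 0.020242044423173823 (23 expected) along 0.06579889288994463
```

The first packer is in with about 2 mm lateral offset, which is fine; now the second one.

Call:
arm_command --targets '[{"jaw":1,"travel":[-0.3,-0.905,0],"spin":0},{"jaw":1,"travel":[-0.3,-0.905,0],"spin":0},{"jaw":1,"travel":[-0.3,-0.905,0],"spin":0},{"jaw":1,"travel":[-0.3,-0.905,0],"spin":0},{"jaw":1,"travel":[-0.3,-0.905,0],"spin":0},{"jaw":1,"travel":[-0.3,-0.905,0],"spin":0},{"jaw":1,"travel":[-0.3,-0.905,0],"spin":0},{"jaw":1,"travel":[-0.3,-0.905,0],"spin":0},{"jaw":1,"travel":[-0.3,-0.905,0],"spin":0},{"jaw":1,"travel":[0,0,0],"spin":-1},{"jaw":1,"travel":[0,0,0],"spin":-1},{"jaw":1,"travel":[0,0,0],"spin":-0.21},{"jaw":1,"travel":[0,0,0],"spin":0}]'

```text
t: 13.55
tool_pos: [0.5526, -0.2941, 0.1491]
orientation: [3.14, -0.002, -2.918]
contact_force: [0.4, -0.7, 1.0]
grip_width: 0.0869
grip_force: 0.0
```

```bash
python3 - <<'E'
from h import *
st();im=env.capture("wrist");cv2.imwrite("pics/w5.png",im[:,:,::-1]);pack()
hsv=cv2.cvtColor(im,cv2.COLOR_RGB2HSV);m=cv2.inRange(hsv,(100,150,60),(125,255,255));print("hsv",rect("wrist",m,.01))
E
```

```text
t 13.55 p [ 0.5526 -0.2941  0.1491] yaw -167.17 F [ 0.4 -0.7  1. ] w 0.0869
blue1_mid 0.67 [290.7, 214.0, 46.9, 104.8] ((592.255615234375, -285.6568908691406), (100.82273864746094, 41.42497634887695), 13.587294578552246)
hsv ((593.4226684570312, -285.644775390625), (99.13336944580078, 39.07705307006836), 13.17029094696045)
```

View pics/w5.png

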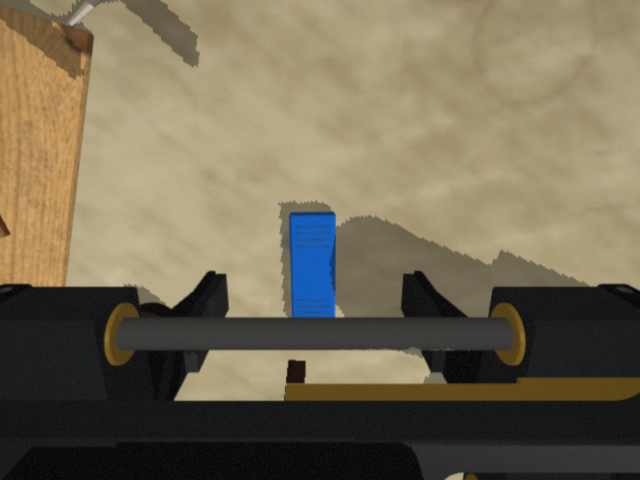

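The picture shows the second blue packer at columns 290–336, near end at row 213, between the jaws; board and tape are well clear on the left.

Call:
arm_command --targets '[{"jaw":1,"travel":[-0.05,-0.02,0.9],"spin":-0.04},{"jaw":1,"travel":[0,0,0.9],"spin":0},{"jaw":1,"travel":[0,0,0.6],"spin":0},{"jaw":1,"travel":[0,0,0.36],"spin":0},{"jaw":1,"travel":[0,0,0],"spin":0},{"jaw":0.2,"travel":[0,0,0],"spin":0},{"jaw":0.2,"travel":[0,0,0],"spin":0},{"jaw":0.2,"travel":[0,0,0],"spin":0},{"jaw":0.2,"travel":[0,0,0],"spin":0},{"jaw":0.2,"travel":[0,0,0],"spin":0},{"jaw":0.2,"travel":[0,0,0],"spin":0},{"jaw":0.2,"travel":[0,0,0],"spin":0}]'

```text
t: 15.2
tool_pos: [0.5558, -0.295, 0.0126]
orientation: [3.141, -0.0, -2.908]
contact_force: [-1.3, 0.2, 0.3]
grip_width: 0.0396
grip_force: 30.0
```

Call:
arm_command --targets '[{"jaw":0.2,"travel":[0,0,-0.3],"spin":0},{"jaw":0.2,"travel":[0,0,-0.8],"spin":0},{"jaw":0.2,"travel":[0,0,-0.9],"spin":0},{"jaw":0.2,"travel":[0.6,0,0],"spin":0},{"jaw":0.2,"travel":[0.6,0,0],"spin":0},{"jaw":0.2,"travel":[0.6,0,0],"spin":0},{"jaw":0.2,"travel":[0,0,0],"spin":0.8},{"jaw":0.2,"travel":[0,0,0],"spin":0.8},{"jaw":0.2,"travel":[0,0,0],"spin":0.65},{"jaw":0.2,"travel":[0.128,0.88,0],"spin":0},{"jaw":0.2,"travel":[0.128,0.88,0],"spin":0},{"jaw":0.2,"travel":[0.128,0.88,0],"spin":0},{"jaw":0.2,"travel":[0.128,0.88,0],"spin":0},{"jaw":0.2,"travel":[0.128,0.88,0],"spin":0},{"jaw":0.2,"travel":[0.128,0.88,0],"spin":0},{"jaw":0.2,"travel":[0.128,0.88,0],"spin":0},{"jaw":0.2,"travel":[0.128,0.88,0],"spin":0},{"jaw":0.2,"travel":[0.128,0.88,0],"spin":0},{"jaw":0.2,"travel":[0.128,0.88,0],"spin":0},{"jaw":0.2,"travel":[0,0,0],"spin":0}]'

```text
t: 17.7
tool_pos: [0.475, 0.1313, 0.1136]
orientation: [3.141, 0.001, 2.986]
contact_force: [-0.2, 0.1, -1.2]
grip_width: 0.0396
grip_force: 30.0
```

```bash
python3 - <<'E'
from h import *
togo((.4744,.1288,.0236),170.9)
env.capture("wrist");togo((.4744,.1288,.0236),170.9)
E
```

```text
t 17.7 p [0.475  0.1313 0.1136] yaw 171.1 F [-0.2  0.1 -1.2] w 0.0396
travel units [ 0.01 -0.05  1.8 ] spin 0.02
t 17.75 p [0.475  0.1298 0.1134] yaw 171.04 F [ 0.  -0.9 -0.2] w 0.0394
travel units [ 0.01 -0.02  1.8 ] spin 0.01
```

Call:
arm_command --targets '[{"jaw":0.2,"travel":[0,-0.02,0.8],"spin":0.01},{"jaw":0.2,"travel":[0,0,0.6],"spin":0},{"jaw":0.2,"travel":[0,0,0.38],"spin":0},{"jaw":0.2,"travel":[0,0,0],"spin":0},{"jaw":0.2,"travel":[0,0,0],"spin":0},{"jaw":0.2,"travel":[0,0,0],"spin":0}]'

```text
t: 18.5
tool_pos: [0.4758, 0.1275, 0.0248]
orientation: [3.141, 0.002, 2.98]
contact_force: [-0.5, -0.0, -0.9]
grip_width: 0.0393
grip_force: 30.0
```

```bash
python3 - <<'E'
from h import *
st();s=env.capture("scene");si=env.capture("side");togo((.5633,.1146,.0242),170.9)
# predicted packer lead end vs image
a=cv2.resize(s[225:305,230:350],(720,480),interpolation=cv2.INTER_CUBIC)
cv2.imwrite("pics/c6.png",a[:,:,::-1])
E
```

```text
t 18.5 p [0.4758 0.1275 0.0248] yaw 170.74 F [-0.5 -0.  -0.9] w 0.0393
t 18.6 p [0.4755 0.1277 0.0245] yaw 170.76 F [-0.4  0.2 -0.1] w 0.0393
travel units [-1.78  0.02  0.01] spin -0.01
```

View pics/c6.png

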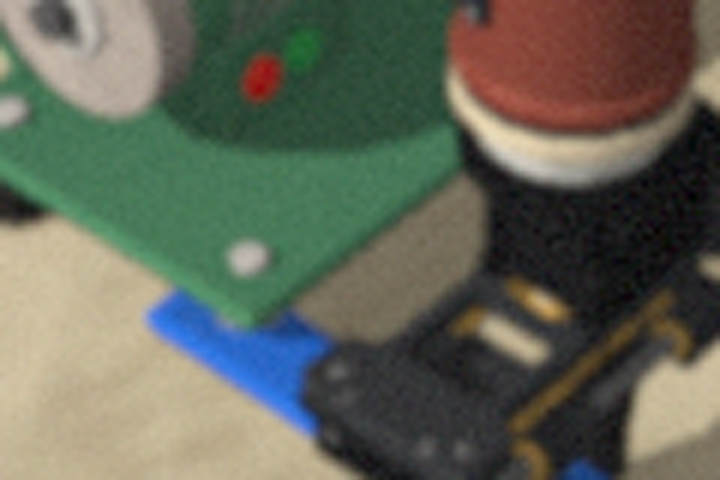

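Crop shows the first packer projecting from under the plate's near corner, and the gripper holding the second above its rear end with no contact force. I slide it in.

Call:
arm_command --targets '[{"jaw":0.2,"travel":[-0.2,0.01,0],"spin":0},{"jaw":0.2,"travel":[-0.2,0.01,0],"spin":0},{"jaw":0.2,"travel":[-0.2,0,0],"spin":0},{"jaw":0.2,"travel":[-0.2,0,0],"spin":0},{"jaw":0.2,"travel":[-0.2,0,0],"spin":0},{"jaw":0.2,"travel":[0,0,0],"spin":0}]'

```text
t: 19.35
tool_pos: [0.5252, 0.1205, 0.0236]
orientation: [3.142, 0.0, 2.98]
contact_force: [-0.2, -0.2, -0.2]
grip_width: 0.0393
grip_force: 30.0
```

Call:
arm_command --targets '[{"jaw":0.2,"travel":[-0.2,0,0],"spin":0},{"jaw":0.2,"travel":[-0.2,0,0],"spin":0},{"jaw":0.2,"travel":[-0.2,0,0],"spin":0},{"jaw":0.2,"travel":[-0.17,0,0],"spin":0},{"jaw":0.2,"travel":[0,0,0.02],"spin":0},{"jaw":0.2,"travel":[0,0,0],"spin":0}]'

```text
t: 20.1
tool_pos: [0.5624, 0.1145, 0.0226]
orientation: [3.142, 0.0, 2.98]
contact_force: [0.7, -0.1, -0.0]
grip_width: 0.0395
grip_force: 30.0
```

Release, back straight out, and rise to look.

Call:
arm_command --targets '[{"jaw":0.8,"travel":[0,0,0],"spin":0},{"jaw":0.8,"travel":[0,0,0],"spin":0},{"jaw":0.8,"travel":[0,0,0],"spin":0},{"jaw":0.8,"travel":[0,0,0],"spin":0},{"jaw":0.8,"travel":[0.4,0,0],"spin":0},{"jaw":0.8,"travel":[0.6,0,0],"spin":0},{"jaw":0.8,"travel":[0.6,0,0],"spin":0},{"jaw":1,"travel":[0,0,-0.9],"spin":0},{"jaw":1,"travel":[0,0,-0.95],"spin":0},{"jaw":1,"travel":[0,0,-0.95],"spin":0},{"jaw":1,"travel":[0,0,0],"spin":0}]'

```text
t: 21.48
tool_pos: [0.4866, 0.1277, 0.1674]
orientation: [3.139, 0.009, 2.981]
contact_force: [0.0, 0.9, -0.3]
grip_width: 0.0864
grip_force: 0.0
```

```bash
python3 - <<'E'
from h import *
st();im=env.capture("wrist");s=env.capture("scene")
a=cv2.resize(im[260:400,220:420],(400,280),interpolation=cv2.INTER_CUBIC)
b=cv2.resize(s[225:295,230:330],(400,280),interpolation=cv2.INTER_CUBIC)
cv2.imwrite("pics/c7.png",np.hstack([a,b])[:,:,::-1])
hsv=cv2.cvtColor(im,cv2.COLOR_RGB2HSV);m=cv2.inRange(hsv,(100,150,60),(125,255,255));print("wrist",rect("wrist",m,.02))
hsv=cv2.cvtColor(s,cv2.COLOR_RGB2HSV);m=np.zeros(s.shape[:2],np.uint8);m[235:300,235:315]=cv2.inRange(hsv[235:300,235:315],(100,150,60),(125,255,255))
print("scene",rect("scene",m,.02))
E
```

```text
t 21.48 p [0.4866 0.1277 0.1674] yaw 170.77 F [ 0.   0.9 -0.3] w 0.0864
wrist ((556.81396484375, 115.6671371459961), (38.192928314208984, 35.67716598510742), 80.79684448242188)
scene ((600.7394409179688, 114.85875701904297), (48.548255920410156, 112.08814239501953), 79.68878173828125)
```

View pics/c7.png

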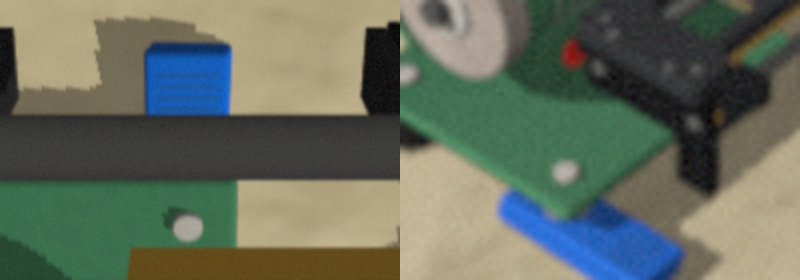

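The crops show both packers stacked and aligned (columns 146–230). The screw above the stub is centred over them at (187,228), the plate has not moved, and the gripper is clear.

```bash
python3 -c "
from rig import env
print(env.sign_off())"
```

```text
the job is handed in; nothing more can be done
None
```

Both blue packers are stacked flat under the grinder's front-left stub, reaching about 40 mm past its centre and within about 2 mm of it sideways; the grinder and orange packer were left alone, and the job was handed in at about 22 s.

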